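Open the kettle-line globe valve to its back seat and ease it a quarter turn

ROBOT

A 7-joint arm with a two-finger parallel gripper is mounted at the origin on the work surface. World frame = base frame: x ahead of the robot, y to its left, z up, the work surface at z = 0. Lengths are in m, angles in rad, forces in N, time in s.
With the tool pointing down it reaches from about 0.425 to 0.925 m from the base axis. Payload 6.8 kg.
Tool frame: the origin (TCP) lies at the very end of the fingers, on their centre line; the grasp point (between the pads) lies 19 mm behind it; z points along the fingers, y is the line along which they close (so a half turn about z gives the same grasp; the last joint's range is limited). The gripper opens to 85 mm and grips with 20 to 120 N. Pads are 22 mm wide; open, the fingers measure 114 mm over their backs; the gripper's body (76 mm by 85 mm) begins 54 mm behind the grasp point. The pads swing forward as they close: fully open they stand 13 mm farther back than shut.
Start: joints at [-1.29, 0.477, 0.022, 1.555, -0.011, 1.109, -0.083], TCP at [0.256, 0.625, 0.198] pointing down, gripper open.
Joint ranges: [-2.96, 2.96], [-0.34, 2.1], [-1.41, 1.46], [0.24, 2.44], [-1.37, 4.51], [0.17, 1.92], [-2.96, 2.96]. Speed limits (rad/s): [2.39, 2.39, 3.14, 3.14, 3.14, 3.14, 3.14].

INTERFACE

Orientations are given as a rotation vector (axis times angle).
In Python, from bench import r gives the robot as it stands.
- The arm moves only by the tool play_rows, never from a script. Its argument "targets" is text: rows parted by semicolons, each of 5 numbers parted by spaces: the closure, from -1 (fully open) to 1 (shut), then the shift along the tool's x, y, z in m, then the turn about the tool's z in rad. In form: gripper dx dy dz spin; .... A call has 1 to 8 rows; each row is the pose to reach, as a shift and turn from the pose commanded when the call began, along the tool's axes at that moment; what a row does not reach only later rows make up. A row lasts 1/12 s, in which the tool goes at most 41.7 mm and 7.16 degrees, less where a joint would pass 70% of its speed; a pose out of reach is approached as far as the arm can. A call with a gripper value outside its range is refused whole. The fingers move at their own pace and stop on an object; "squeeze" is the grip in N (left out, the last holds). Time passes only in rows, so rows that repeat a pose let the fingers close. It gives the time, the measured TCP pose, the force, the opening and the grip force at its end, in the units of the state.
- r.get_obs(): the state, without advancing time (a new reading comes with each control period).
- r.grab_frame(name): name is "scene" or "top" or "wrist"; returns the picture (400x640x3 uint8, red, green, blue); there is no depth.
- r.camera_info(name): a dict with "fov_y" (degrees; the focal length in pixels is half the picture's height over the tangent of half this angle, whatever the lens; pixels are square), "cx", "cy" (the principal point, pixels), "position" and "rotation" of the camera in the world. Camera axes: x right, y down, z forward; pixel columns grow to the right and rows downward; lengths in m; the calibration is good to about 2 mm. A picture is of the moment at which its call begins: read the wrist's pose just before it. camera_info takes no time and is no camera call; for the wrist camera it gives the pose at the moment of the call.
- r.hand_in(): hands the job in; it is judged then, once.
The state is a dict: "clock": time; "joints": joint angles; "qvel": joint speeds; "tau": joint torques, N m; "tcp_pos": TCP position; "orientation": TCP orientation; "contact_force": force on the tool from outside, world axes, zero at the start; "moment": the same for the moment, N m; "grip_width": finger opening in m; "gripper_force": force on a finger pad.
Only numpy, scipy, OpenCV 4.12 (cv2) and the standard library are available. Lean on these libraries where they do the work, as an engineer would, in place of code of your own. Each camera call takes 0.05 s, during which the arm holds its last target. There are 200 camera calls.

TASK

Open the globe valve on the kettle line all the way: turn its handwheel anticlockwise, going up with the rising stem, until you feel the stem come up snug against its internal stop, without forcing it. Then ease it back about a quarter turn clockwise so that it cannot stick, and take your hand away; leave the trays, desserts and tub where they stand.

Things in the scene. Friction and masses are not known exactly. Their poses are not given: they have to be found in the camera images.
- valve: Grey cast-iron flanged globe valve in a steel pipe that bends down through the counter at both ends; fixed. Origin on the counter under its centre; z up along the stem, y along the pipe. Flanges 150 mm across at y = +-82 to 118 mm, up to 175 mm high; pipe ends at y = +-195. Bonnet flange 116 mm across, bolts up to 183 mm high; brass gland nut 38 mm across, up to 216 mm.
- stem: Steel stem, 20 mm thick; rises without turning, 15 mm per full turn of the wheel (quick-opening thread), and carries the wheel up with it. Origin on its axis in the middle plane of the wheel's rim and spokes (235 mm up when shut); z up. At the end of the opening travel a shoulder on it, hidden in the bonnet, comes up against an internal stop (back seat).
- hub (a point): Centre of the iron handwheel, same point as the stem's origin, turning with the wheel. The wheel is level, 180 mm across: rim a round bar 16 mm thick on an 82 mm radius, hub 40 mm across and 26 mm tall with a nut up to 24 mm above this point, three straight round spokes 13 mm thick, 120 degrees apart. Gaps between hub (radius 20) and rim (inner radius 74) are open, 50 mm free below the spokes.
- handwheel (a joint): Angle of the handwheel in rad: 0 = shut, grows as it opens (anticlockwise from above). Starts at 0.4 to 1.6 and stays where it is left. Free turning takes about 0.25 to 0.35 N m (5 to 8 N on a spoke 46 mm from the axis). The stop is felt somewhere between 9.05 and 9.5, different every time, and can only be felt.
- spoke (a point): Point in the middle of one spoke, 46 mm from the stem's axis; x outward along the spoke, z up; turns and rises with the wheel. Once the stop is met, the wheel stiffens by about 3 N m per rad (1.5 N more per mm here). Snug is 3 to 9 N more than free turning, pushed here (0.15 to 0.4 N m); 13 N more (0.6 N m) jams it.
- rim (a point): Point at the centre of the rim's bar, 82 mm from the stem's axis, half-way between that spoke and the next one anticlockwise; turns and rises with the wheel.
- tray_stack: Bystander: stack of nine beige canteen trays, 455 x 345 x 90 mm, on the counter to the left; origin under its centre.
- cup_a: Bystander: clear dessert cup with mousse, 74 mm across at the rim, 105 mm tall, on the tray stack; origin under its centre.
- cup_b: Bystander: a second such dessert cup on the tray stack; origin under its centre.
- cup_c: Bystander: a third such dessert cup, on the counter to the right of the valve; origin under its centre.
- tub: Bystander: white ice-cream tub, 200 x 150 x 85 mm, on the counter to the right; origin under its centre.

How it is judged:
By the outcome, as a careful person would: the job done as asked, in the order asked, and still so for the second after the job is handed in, with the robot touching nothing.
It also fails if it takes over 70 s, if anything falls off the work surface, if the arm or the gripper's body presses on something with over 40 N, if the wrist force passes 120 N, or if a joint passes its speed limit or range.

## Working session

There is one attempt and no reset: what is moved stays moved. The work goes in short steps, Python scripts to look and compute and a tool call to move; the robot and the scene stay as the last step left them, time stands still between calls to the robot, and variables do not carry over. Pictures are saved under pics/ and viewed, at most 10 in all, crops included, and the job is handed in when it is done.

Besides the shell and the picture viewer there is one more tool, called after "Call:" as name(argument=value, ...) on one line, values as JSON. play_rows: Moves the arm, as the interface text tells. Its arguments: {"type":"object","properties":{"targets":{"type":"string"},"squeeze":{"type":"number"}},"required":["targets"]}

```bash
mkdir -p pics; python3 - <<'E'
from bench import r
import cv2
print(r.get_obs())
for n in("scene","top"):
    print(n,r.camera_info(n)); cv2.imwrite(f"pics/{n}0.png",r.grab_frame(n)[:,:,::-1])
E
```

```text
{'clock': 0.0, 'joints': array([-1.29008209,  0.47778116,  0.02233741,  1.55645516, -0.01146482,
        1.10930622, -0.08308778]), 'qvel': array([ 0.00012108, -0.00015259, -0.00174713,  0.00023332, -0.00031828,
       -0.0002893 ,  0.00050711]), 'tau': array([-2.83125846e-04, -5.96459198e+01,  1.60803493e+00, -2.81193942e+01,
        1.25515464e-02,  9.70438414e-03,  4.30124919e-05]), 'tcp_pos': array([0.25566565, 0.62399985, 0.19713688]), 'orientation': array([-6.06792081e-01, -3.08224219e+00,  2.84604843e-03]), 'contact_force': array([-0.34507993, -0.47064586,  0.57029699]), 'moment': array([0.00069322, 0.01667774, 0.01739082]), 'gripper_force': 0.0, 'grip_width': 0.08545586071342787}
scene {'fov_y': 43.52665282352477, 'cx': 324.70133537412437, 'cy': 207.16978442270306, 'position': array([ 1.45066549, -0.53100246,  1.21277597]), 'rotation': array([-2.07753083, -1.18819609,  0.47786983])}
top {'fov_y': 54.83984189114516, 'cx': 315.96443039682663, 'cy': 205.3068716988736, 'position': array([0.22930492, 0.0526123 , 1.53769232]), 'rotation': array([-2.10772729,  2.1018857 , -0.23681224])}
```

View pics/scene0.png

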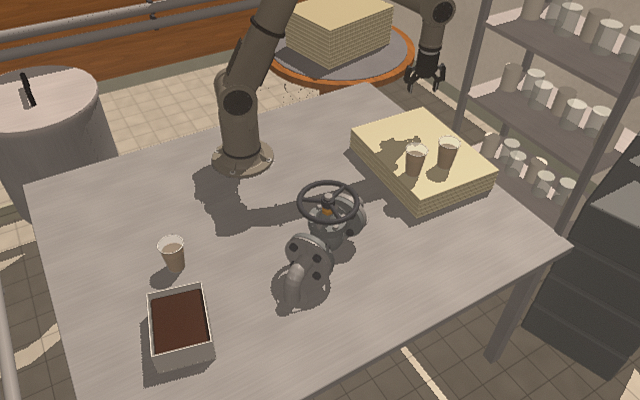

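View pics/top0.png

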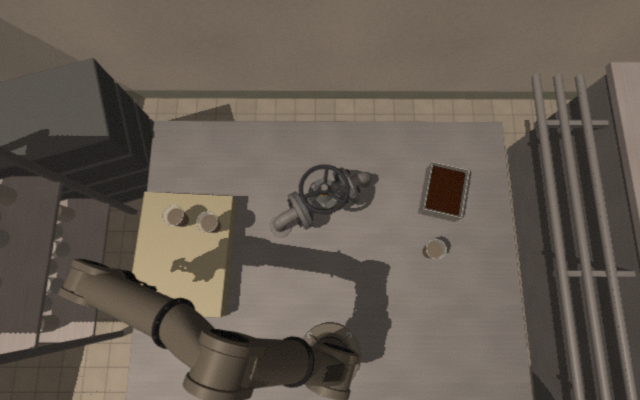

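The scene view shows the wheel centred near (330,203). In the top view it is near (325,190), with the cups on the trays at (175,216) and (208,222), cup_c at (434,249) and the tub at (446,190).

```bash
cat > h.py <<'E'
import numpy as np, cv2
from scipy.spatial.transform import Rotation as R
def cam(r,n):
    c=r.camera_info(n); f=200/np.tan(np.radians(c["fov_y"])/2)
    return f,c["cx"],c["cy"],np.array(c["position"]),R.from_rotvec(c["rotation"]).as_matrix()
def ray(c,uv,z):
    f,cx,cy,p,M=c; d=M@np.array([(uv[0]-cx)/f,(uv[1]-cy)/f,1]); return p+d*(z-p[2])/d[2]
def proj(c,X):
    f,cx,cy,p,M=c; q=(np.atleast_2d(X)-p)@M; return q[:,:2]/q[:,2:]*f+[cx,cy]
def rect(r,n,img,ctr,z,half=.11,s=2500):
    """picture resampled on plane z: +x world up, +y world left"""
    N=int(2*half*s); g=(np.arange(N)-N/2)/s
    Y,X=np.meshgrid(ctr[1]-g,ctr[0]-g)
    uv=proj(cam(r,n),np.c_[X.ravel(),Y.ravel(),np.full(N*N,z)]).astype(np.float32)
    return cv2.remap(img,uv[:,0].reshape(N,N),uv[:,1].reshape(N,N),cv2.INTER_LINEAR)
E
python3 - <<'E'
from h import *; from bench import r
z=.2375; out=[]
for n,c0 in(("top",(325,190)),("scene",(330,203))):
    img=cv2.imread(f"pics/{n}0.png"); c=cam(r,n); w=ray(c,c0,z); print(n,w)
    for uv in [(175,216),(208,222),(434,249),(446,190)] if n=="top" else []: print(ray(c,uv,.195 if uv[0]<300 else .09).round(3))
    q=rect(r,n,img,w,z); cv2.circle(q,(275,275),205,(0,0,255),1); out.append(cv2.resize(q,(400,400)))
cv2.imwrite("pics/rect0.png",np.hstack(out))
E
```

```text
top [0.57783449 0.01905552 0.2375    ]
[0.492 0.55  0.195]
[0.471 0.432 0.195]
[ 0.389 -0.394  0.09 ]
[ 0.619 -0.455  0.09 ]
scene [0.59219509 0.02397309 0.2375    ]
```

View pics/rect0.png

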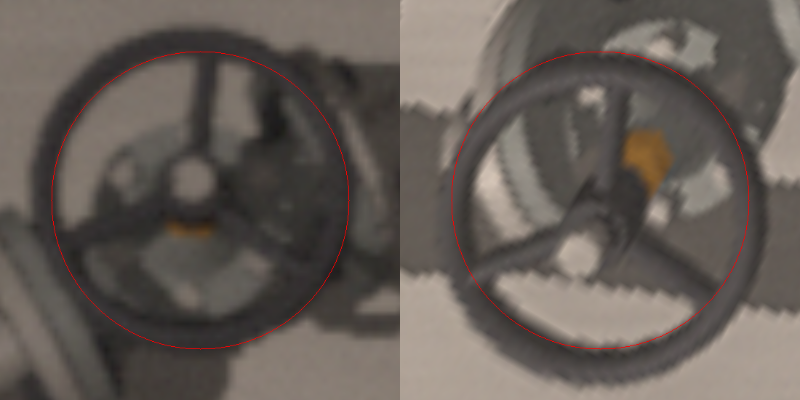

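The rectified views put the wheel centre near (0.584, 0.0235), with spokes at about -7°, 113° and 233°. I'll lift and go to the gap at 173°.

Call:
play_rows(targets="1 0 0 -0.04 0; 1 0 0 -0.08 0; 1 0 0 -0.12 0; 1 0 0 -0.15 0; 1 -0.029 -0.027 -0.15 -0.1; 1 -0.058 -0.053 -0.15 -0.2; 1 -0.087 -0.08 -0.15 -0.3; 1 -0.117 -0.106 -0.15 -0.389", squeeze=30)

```text
clock: 0.77
tcp_pos: [0.3241, 0.4804, 0.3477]
orientation: [0.009, -3.141, 0.001]
contact_force: [0.3, 0.1, 0.0]
grip_width: 0.0003
gripper_force: 0.0
```

Call:
play_rows(targets="1 -0.017 -0.036 0 0; 1 -0.034 -0.072 0 0; 1 -0.051 -0.108 0 0; 1 -0.068 -0.144 0 0; 1 -0.085 -0.18 0 0; 1 -0.102 -0.216 0 0; 1 -0.119 -0.252 0 0; 1 -0.137 -0.289 0 0")

```text
clock: 1.43
tcp_pos: [0.4611, 0.1913, 0.348]
orientation: [0.001, -3.141, -0.0]
contact_force: [1.2, -0.3, -0.0]
grip_width: -0.0001
gripper_force: 0.0
```

Call:
play_rows(targets="1 -0.017 -0.036 0 0; 1 -0.034 -0.072 0 0; 1 -0.051 -0.108 0 0; 1 -0.068 -0.144 0 0; 1 -0.077 -0.162 0 0; 1 -0.077 -0.162 0 0; 1 -0.077 -0.162 0.035 0; 1 -0.077 -0.162 0.05 0")

```text
clock: 2.1
tcp_pos: [0.537, 0.0313, 0.2955]
orientation: [-0.0, -3.139, 0.0]
contact_force: [-0.1, -0.1, -0.7]
grip_width: 0.0001
gripper_force: 0.0
```

```bash
python3 - <<'E'
from h import *; from bench import r
print(r.get_obs()["tcp_pos"])
out=[]
for n in("top","wrist"):
    c=cam(r,n); img=r.grab_frame(n)[:,:,::-1].copy()
    if n=="wrist": print(c[3])
    q=rect(r,n,img,(.584,.0235),.2375); cv2.circle(q,(275,275),205,(0,0,255),1); out.append(cv2.resize(q,(400,400)))
cv2.imwrite("pics/rect1.png",np.hstack(out))
E
```

```text
[0.53695783 0.03129395 0.29549868]
[0.4670486  0.03171489 0.46935409]
```

View pics/rect1.png

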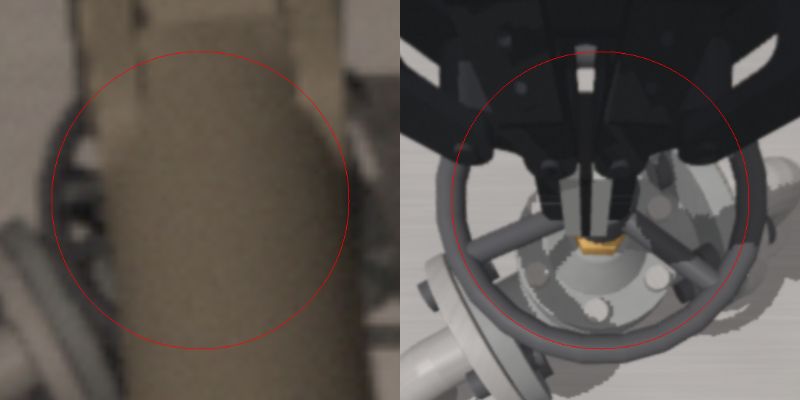

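The wrist view confirms the centre at (0.585, 0.0225), with the spokes on either side of the fingers. Now I'll descend into the gap.

Call:
play_rows(targets="1 -0.002 -0.003 0.03 0; 1 -0.002 -0.003 0.06 0; 1 -0.002 -0.003 0.08 0; 1 -0.002 -0.003 0.08 0")

```text
clock: 2.53
tcp_pos: [0.5377, 0.0288, 0.2152]
orientation: [0.002, -3.136, 0.002]
contact_force: [-0.9, -0.3, 0.6]
grip_width: -0.0002
gripper_force: 0.0
```

```bash
cat > arc.py <<'E'
import numpy as np,sys
C=np.array([.5845,.0228]);rad=.046
def P(a): return C+rad*np.array([np.cos(np.radians(a)),np.sin(np.radians(a))])
def rows(a0,step,n,zr=15/360e3,start=None,yaw=180.,spin=0):
    """yaw: world direction of tool x (deg); spin: deg/row anticlockwise"""
    s=P(a0) if start is None else np.array(start); w=np.radians(yaw); ex=np.array([np.cos(w),np.sin(w)]); ey=np.array([np.sin(w),-np.cos(w)])
    o=[]
    for k in range(1,n+1):
        d=P(a0+k*step)-s
        o.append(f"1 {d@ex:.4f} {d@ey:.4f} {-zr*k*step:.4f} {-np.radians(spin*k):.3f}")
    print(a0+n*step,'; '.join(o))
E
python3 - <<'E'
from arc import *
rows(172,5,8,zr=0,start=(.5378,.0288))
for a in range(212,600,80): rows(a,10,8)
E
```

```text
212 1 -0.0008 -0.0036 0.0000 -0.000; 1 -0.0007 -0.0076 0.0000 -0.000; 1 -0.0010 -0.0116 0.0000 -0.000; 1 -0.0017 -0.0156 0.0000 -0.000; 1 -0.0027 -0.0194 0.0000 -0.000; 1 -0.0040 -0.0232 0.0000 -0.000; 1 -0.0057 -0.0269 0.0000 -0.000; 1 -0.0077 -0.0304 0.0000 -0.000
292 1 -0.0048 -0.0064 -0.0004 -0.000; 1 -0.0107 -0.0119 -0.0008 -0.000; 1 -0.0174 -0.0162 -0.0013 -0.000; 1 -0.0248 -0.0194 -0.0017 -0.000; 1 -0.0326 -0.0212 -0.0021 -0.000; 1 -0.0406 -0.0216 -0.0025 -0.000; 1 -0.0486 -0.0206 -0.0029 -0.000; 1 -0.0562 -0.0183 -0.0033 -0.000
372 1 -0.0071 0.0036 -0.0004 -0.000; 1 -0.0135 0.0085 -0.0008 -0.000; 1 -0.0190 0.0143 -0.0013 -0.000; 1 -0.0234 0.0211 -0.0017 -0.000; 1 -0.0265 0.0284 -0.0021 -0.000; 1 -0.0283 0.0362 -0.0025 -0.000; 1 -0.0287 0.0443 -0.0029 -0.000; 1 -0.0278 0.0522 -0.0033 -0.000
452 1 0.0023 0.0077 -0.0004 -0.000; 1 0.0060 0.0148 -0.0008 -0.000; 1 0.0108 0.0212 -0.0013 -0.000; 1 0.0167 0.0267 -0.0017 -0.000; 1 0.0234 0.0311 -0.0021 -0.000; 1 0.0308 0.0342 -0.0025 -0.000; 1 0.0386 0.0360 -0.0029 -0.000; 1 0.0466 0.0364 -0.0033 -0.000
532 1 0.0080 -0.0010 -0.0004 -0.000; 1 0.0156 -0.0033 -0.0008 -0.000; 1 0.0228 -0.0070 -0.0013 -0.000; 1 0.0292 -0.0118 -0.0017 -0.000; 1 0.0346 -0.0177 -0.0021 -0.000; 1 0.0390 -0.0244 -0.0025 -0.000; 1 0.0421 -0.0318 -0.0029 -0.000; 1 0.0439 -0.0396 -0.0033 -0.000
612 1 0.0004 -0.0080 -0.0004 -0.000; 1 -0.0006 -0.0160 -0.0008 -0.000; 1 -0.0029 -0.0236 -0.0013 -0.000; 1 -0.0065 -0.0308 -0.0017 -0.000; 1 -0.0114 -0.0372 -0.0021 -0.000; 1 -0.0172 -0.0427 -0.0025 -0.000; 1 -0.0240 -0.0470 -0.0029 -0.000; 1 -0.0313 -0.0502 -0.0033 -0.000
```

Call:
play_rows(targets="1 -0.001 -0.004 0 0; 1 -0.001 -0.008 0 0; 1 -0.001 -0.012 0 0; 1 -0.002 -0.016 0 0; 1 -0.003 -0.019 0 0; 1 -0.004 -0.023 0 0; 1 -0.006 -0.027 0 0; 1 -0.008 -0.030 0 0")

```text
clock: 3.2
tcp_pos: [0.5483, -0.0024, 0.2183]
orientation: [0.0, 3.141, -0.0]
contact_force: [0.4, -0.1, 0.2]
grip_width: -0.0001
gripper_force: 0.0
```

Call:
play_rows(targets="1 -0.005 -0.006 0 0; 1 -0.011 -0.012 -0.001 0; 1 -0.017 -0.016 -0.001 0; 1 -0.025 -0.019 -0.002 0; 1 -0.033 -0.021 -0.002 0; 1 -0.041 -0.022 -0.0025 0; 1 -0.049 -0.021 -0.003 0; 1 -0.056 -0.018 -0.003 0")

```text
clock: 3.87
tcp_pos: [0.6051, -0.0199, 0.2211]
orientation: [0.0, 3.141, -0.0]
contact_force: [-0.1, 0.1, 0.7]
grip_width: 0.0001
gripper_force: 0.0
```

```bash
python3 - <<'E'
from h import *; from bench import r
o=r.get_obs(); print(o["tcp_pos"],o["contact_force"],o["moment"])
n="wrist";c=cam(r,n); img=r.grab_frame(n)[:,:,::-1].copy()
q=rect(r,n,img,(.5845,.0228),.240); cv2.circle(q,(275,275),205,(0,0,255),1); cv2.imwrite("pics/w2.png",np.hstack([cv2.resize(q,(400,400)),cv2.resize(img[:, 120:520],(400,400))]))
E
```

```text
[ 0.60511839 -0.01991536  0.22110844] [-0.10224722  0.07212793  0.74289326] [-0.02316907  0.00593161 -0.00599345]
```

View pics/w2.png

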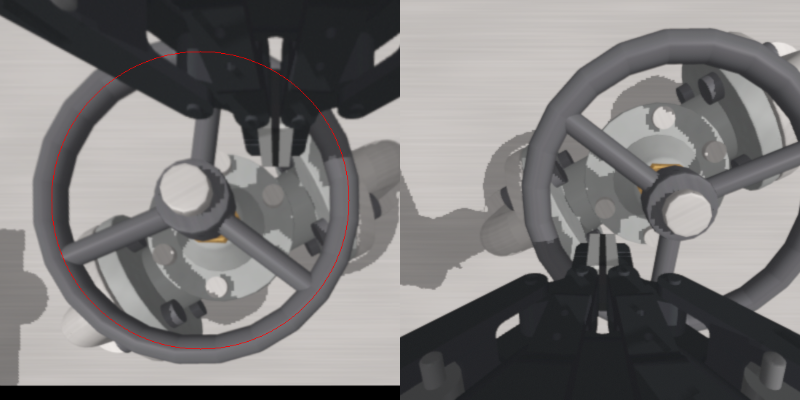

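The wheel looks unmoved: spokes still at about -7°, 113° and 233°, with the finger now in the gap at 293° (tip at (280,155) in the left half). I'll push slowly toward the next spoke and watch the force.

```bash
python3 - <<'E'
from arc import *
rows(292,5,7,zr=0);rows(327,3,5,zr=0)
E
```

```text
327 1 -0.0037 0.0017 0.0000 -0.000; 1 -0.0071 0.0036 0.0000 -0.000; 1 -0.0105 0.0059 0.0000 -0.000; 1 -0.0135 0.0085 0.0000 -0.000; 1 -0.0164 0.0113 0.0000 -0.000; 1 -0.0190 0.0143 0.0000 -0.000; 1 -0.0213 0.0176 0.0000 -0.000
342 1 -0.0013 0.0021 0.0000 -0.000; 1 -0.0024 0.0042 0.0000 -0.000; 1 -0.0034 0.0063 0.0000 -0.000; 1 -0.0044 0.0086 0.0000 -0.000; 1 -0.0052 0.0108 0.0000 -0.000
```

Call:
play_rows(targets="1 -0.004 0.002 0 0; 1 -0.007 0.004 0 0; 1 -0.0105 0.006 0 0; 1 -0.0135 0.0085 0 0; 1 -0.0165 0.0115 0 0; 1 -0.019 0.0145 0 0; 1 -0.0215 0.0175 0 0")

```text
clock: 4.5
tcp_pos: [0.6257, -0.0018, 0.2211]
orientation: [0.0, -3.142, -0.0]
contact_force: [0.3, -0.0, -0.2]
grip_width: -0.0002
gripper_force: 0.0
```

Call:
play_rows(targets="1 -0.0015 0.002 0 0; 1 -0.0025 0.004 0 0; 1 -0.0035 0.0065 0 0; 1 -0.0045 0.0085 0 0; 1 -0.005 0.011 0 0")

```text
clock: 4.92
tcp_pos: [0.6306, 0.0088, 0.2211]
orientation: [0.0, -3.142, 0.0]
contact_force: [0.2, -0.4, -0.4]
grip_width: 0.0
gripper_force: 0.0
```

```bash
python3 - <<'E'
from h import *; from bench import r
o=r.get_obs(); print(o["tcp_pos"],o["contact_force"],o["moment"])
n="wrist";c=cam(r,n); img=r.grab_frame(n)[:,:,::-1].copy()
q=rect(r,n,img,(.5845,.0228),.240); cv2.circle(q,(275,275),205,(0,0,255),1); cv2.imwrite("pics/w3.png",np.hstack([cv2.resize(q,(400,400)),cv2.resize(img[:, 120:520],(400,400))]))
E
```

```text
[0.63058115 0.00884042 0.2210812 ] [ 0.2172583  -0.36334263 -0.42934128] [-0.02051197  0.006169   -0.02254283]
```

View pics/w3.png

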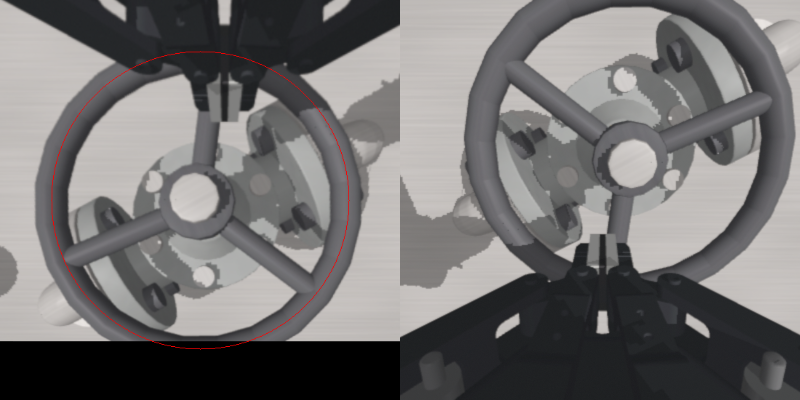

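The spoke at -7° is still unmoved, with the fingertip at (225,118) drawn over it. I'll check where the tip really is in the wrist image.

```bash
python3 - <<'E'
from h import *; from bench import r
o=r.get_obs(); t=o["tcp_pos"]; Z=R.from_rotvec(o["orientation"]).as_matrix()[:,2]
c=cam(r,"wrist"); print(c[3]-t,Z,c[4][:,2])
for d in(0,-.01,-.02,-.03,-.05): print(d,proj(c,t+Z*d)[0])
# wheel points at z
for z in(.2375,.2425): print(z,proj(c,[.5845+.046,.0228-.0056,z])[0],proj(c,[.5845,.0228,z+.024])[0], proj(c,[.5845,.0228+.09,z])[0],proj(c,[.5845,.0228-.09,z])[0])
E
```

```text
[-6.93700069e-02 -1.44877990e-04  1.75889199e-01] [ 9.37017514e-06  4.04356401e-04 -9.99999918e-01] [ 2.73143902e-01 -5.69423476e-05 -9.61973183e-01]
0 [322.42089672 226.56424601]
-0.01 [322.42669159 232.4422775 ]
-0.02 [322.43314652 238.98984318]
-0.03 [322.4403811  246.32824596]
-0.05 [322.45783183 264.02941566]
0.2375 [334.94968014 236.30288325] [349.93523746 167.70091263] [506.30364886 160.42817349] [185.55773671 160.4541695 ]
0.2425 [335.31600247 239.71539153] [350.94735538 169.53340183] [512.01987244 161.7618246 ] [181.3157598  161.78853945]
```

```bash
python3 - <<'E'
from h import *; from bench import r
w=r.grab_frame("wrist")[:,:,::-1]; s=r.grab_frame("scene")[:,:,::-1]
a=cv2.resize(w[130:330,240:440],(400,400),interpolation=cv2.INTER_CUBIC); b=cv2.resize(s[130:270,260:400],(400,400),interpolation=cv2.INTER_CUBIC)
cv2.imwrite("pics/w4.png",np.hstack([a,b]))
o=r.get_obs()["tcp_pos"]; print(proj(cam(r,"scene"),o), proj(cam(r,"scene"),[.63,.017,.2375]))
E
```

```text
[[332.41541441 217.35966266]] [[334.95945476 212.05279172]]
```

View pics/w4.png

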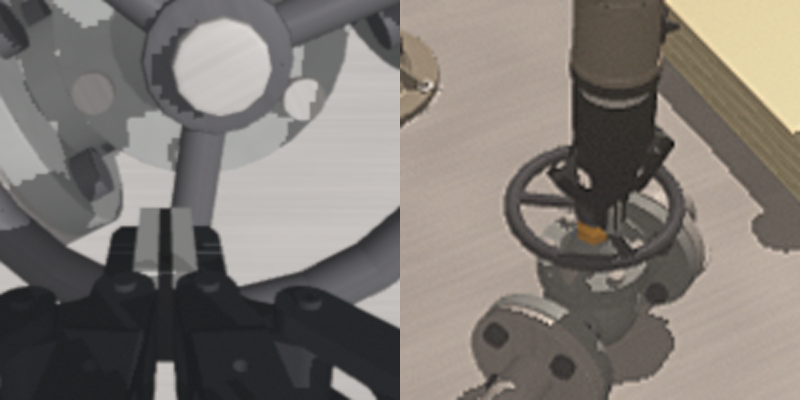

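The fingers look shorter than the TCP implies: the tip sits at row 234 in the wrist image, against a prediction of at most 226, so they passed over the spokes. I'll go back to mid-gap and go 24 mm deeper.

Call:
play_rows(targets="1 0.007 -0.009 0 0; 1 0.014 -0.017 0 0; 1 0.021 -0.023 0 0; 1 0.028 -0.028 0 0; 1 0.028 -0.028 0 0; 1 0.028 -0.028 0.008 0; 1 0.028 -0.028 0.016 0; 1 0.028 -0.028 0.024 0")

```text
clock: 5.73
tcp_pos: [0.6026, -0.0186, 0.196]
orientation: [0.002, -3.141, -0.0]
contact_force: [0.4, -0.4, -0.0]
grip_width: -0.0002
gripper_force: 0.0
```

Call:
play_rows(targets="1 -0.004 0.002 0 0; 1 -0.007 0.004 0 0; 1 -0.0105 0.006 0 0; 1 -0.0135 0.0085 0 0; 1 -0.0165 0.0115 0 0; 1 -0.019 0.0145 0 0; 1 -0.0215 0.0175 0 0; 1 -0.023 0.0195 0 0")

```text
clock: 6.4
tcp_pos: [0.6248, -0.0009, 0.197]
orientation: [-0.0, -3.139, 0.003]
contact_force: [-4.7, -6.1, 3.5]
grip_width: -0.0003
gripper_force: 3.4
```

Call:
play_rows(targets="1 -0.0015 0.002 0 0; 1 -0.0025 0.004 0 0; 1 -0.0035 0.0065 0 0; 1 -0.0045 0.0085 0 0; 1 -0.005 0.011 0 0")

```text
clock: 6.82
tcp_pos: [0.6296, 0.0077, 0.1973]
orientation: [-0.004, -3.14, 0.006]
contact_force: [-5.4, -7.9, 2.7]
grip_width: 0.0003
gripper_force: 4.0
```

Contact: the spoke is now being pushed at about 8–9 N. Next I'll generate the following arcs.

```bash
python3 - <<'E'
from arc import *
from bench import r
o=r.get_obs(); print(o["joints"].round(2),o["moment"])
rows(342,10,8,start=(.630,.008))
for a in range(422,660,80): rows(a,10,8)
rows(662,8,8)
E
```

```text
[-0.41  0.42  0.4   1.69 -0.18  1.07  1.62] [-1.46751987  0.99800016  0.13267448]
422 1 -0.0001 0.0084 -0.0004 -0.000; 1 -0.0005 0.0164 -0.0008 -0.000; 1 0.0005 0.0244 -0.0013 -0.000; 1 0.0028 0.0320 -0.0017 -0.000; 1 0.0065 0.0392 -0.0021 -0.000; 1 0.0113 0.0456 -0.0025 -0.000; 1 0.0172 0.0510 -0.0029 -0.000; 1 0.0239 0.0554 -0.0033 -0.000
502 1 0.0074 0.0031 -0.0004 -0.000; 1 0.0152 0.0049 -0.0008 -0.000; 1 0.0232 0.0054 -0.0013 -0.000; 1 0.0312 0.0044 -0.0017 -0.000; 1 0.0388 0.0020 -0.0021 -0.000; 1 0.0460 -0.0016 -0.0025 -0.000; 1 0.0524 -0.0064 -0.0029 -0.000; 1 0.0578 -0.0123 -0.0033 -0.000
582 1 0.0044 -0.0067 -0.0004 -0.000; 1 0.0075 -0.0141 -0.0008 -0.000; 1 0.0093 -0.0219 -0.0013 -0.000; 1 0.0097 -0.0299 -0.0017 -0.000; 1 0.0087 -0.0379 -0.0021 -0.000; 1 0.0064 -0.0456 -0.0025 -0.000; 1 0.0028 -0.0527 -0.0029 -0.000; 1 -0.0021 -0.0591 -0.0033 -0.000
662 1 -0.0059 -0.0055 -0.0004 -0.000; 1 -0.0126 -0.0098 -0.0008 -0.000; 1 -0.0200 -0.0130 -0.0013 -0.000; 1 -0.0278 -0.0148 -0.0017 -0.000; 1 -0.0358 -0.0152 -0.0021 -0.000; 1 -0.0437 -0.0142 -0.0025 -0.000; 1 -0.0514 -0.0119 -0.0029 -0.000; 1 -0.0586 -0.0082 -0.0033 -0.000
726 1 -0.0052 0.0038 -0.0003 -0.000; 1 -0.0098 0.0082 -0.0007 -0.000; 1 -0.0138 0.0133 -0.0010 -0.000; 1 -0.0170 0.0188 -0.0013 -0.000; 1 -0.0194 0.0248 -0.0017 -0.000; 1 -0.0209 0.0310 -0.0020 -0.000; 1 -0.0216 0.0374 -0.0023 -0.000; 1 -0.0214 0.0438 -0.0027 -0.000
```

```bash
python3 - <<'E'
from arc import *
y=180; s=-3.675
rows(342,10,8,start=(.630,.008),yaw=y,spin=s)
for a in range(422,660,80): y+=8*s; rows(a,10,8,yaw=y,spin=s)
y+=8*s; rows(662,8,8,yaw=y,spin=s)
E
```

```text
422 1 -0.0001 0.0084 -0.0004 0.064; 1 -0.0005 0.0164 -0.0008 0.128; 1 0.0005 0.0244 -0.0013 0.192; 1 0.0028 0.0320 -0.0017 0.257; 1 0.0065 0.0392 -0.0021 0.321; 1 0.0113 0.0456 -0.0025 0.385; 1 0.0172 0.0510 -0.0029 0.449; 1 0.0239 0.0554 -0.0033 0.513
502 1 0.0080 -0.0009 -0.0004 0.064; 1 0.0157 -0.0032 -0.0008 0.128; 1 0.0228 -0.0067 -0.0013 0.192; 1 0.0293 -0.0115 -0.0017 0.257; 1 0.0348 -0.0173 -0.0021 0.321; 1 0.0393 -0.0240 -0.0025 0.385; 1 0.0425 -0.0313 -0.0029 0.449; 1 0.0444 -0.0391 -0.0033 0.513
582 1 -0.0035 -0.0072 -0.0004 0.064; 1 -0.0082 -0.0137 -0.0008 0.128; 1 -0.0139 -0.0193 -0.0013 0.192; 1 -0.0206 -0.0238 -0.0017 0.257; 1 -0.0279 -0.0271 -0.0021 0.321; 1 -0.0356 -0.0291 -0.0025 0.385; 1 -0.0436 -0.0297 -0.0029 0.449; 1 -0.0516 -0.0289 -0.0033 0.513
662 1 -0.0056 0.0057 -0.0004 0.064; 1 -0.0102 0.0123 -0.0008 0.128; 1 -0.0136 0.0196 -0.0013 0.192; 1 -0.0156 0.0273 -0.0017 0.257; 1 -0.0163 0.0353 -0.0021 0.321; 1 -0.0156 0.0433 -0.0025 0.385; 1 -0.0135 0.0510 -0.0029 0.449; 1 -0.0101 0.0583 -0.0033 0.513
726 1 0.0057 0.0029 -0.0003 0.064; 1 0.0118 0.0049 -0.0007 0.128; 1 0.0181 0.0060 -0.0010 0.192; 1 0.0246 0.0063 -0.0013 0.257; 1 0.0309 0.0057 -0.0017 0.321; 1 0.0372 0.0042 -0.0020 0.385; 1 0.0432 0.0018 -0.0023 0.449; 1 0.0487 -0.0014 -0.0027 0.513
```

Call:
play_rows(targets="1 0 0.0085 -0.0005 0.064; 1 -0.0005 0.0165 -0.001 0.128; 1 0.0005 0.0245 -0.0015 0.192; 1 0.003 0.032 -0.0015 0.257; 1 0.0065 0.039 -0.002 0.321; 1 0.0115 0.0455 -0.0025 0.385; 1 0.017 0.051 -0.003 0.449; 1 0.024 0.0555 -0.0035 0.513")

```text
clock: 7.48
tcp_pos: [0.6089, 0.0639, 0.2014]
orientation: [0.803, 3.031, -0.003]
contact_force: [7.4, -7.3, 1.1]
grip_width: 0.0001
gripper_force: 3.6
```

Call:
play_rows(targets="1 0.008 -0.001 -0.0005 0.064; 1 0.0155 -0.003 -0.001 0.128; 1 0.023 -0.0065 -0.0015 0.192; 1 0.0295 -0.0115 -0.0015 0.257; 1 0.035 -0.0175 -0.002 0.321; 1 0.0395 -0.024 -0.0025 0.385; 1 0.0425 -0.0315 -0.003 0.449; 1 0.0445 -0.039 -0.0035 0.513")

```text
clock: 8.15
tcp_pos: [0.5526, 0.0571, 0.2064]
orientation: [1.54, 2.731, 0.012]
contact_force: [6.7, 5.4, 3.2]
grip_width: 0.0004
gripper_force: 3.8
```

Call:
play_rows(targets="1 -0.0035 -0.007 -0.0005 0.064; 1 -0.008 -0.0135 -0.001 0.128; 1 -0.014 -0.0195 -0.0015 0.192; 1 -0.0205 -0.024 -0.0015 0.257; 1 -0.028 -0.027 -0.002 0.321; 1 -0.0355 -0.029 -0.0025 0.385; 1 -0.0435 -0.0295 -0.003 0.449; 1 -0.0515 -0.029 -0.0035 0.513")

```text
clock: 8.82
tcp_pos: [0.5502, 0.0009, 0.2081]
orientation: [-2.18, -2.254, -0.006]
contact_force: [-6.0, 10.0, 7.5]
grip_width: -0.0001
gripper_force: 5.9
```

Call:
play_rows(targets="1 -0.0055 0.0055 -0.0005 0.064; 1 -0.01 0.0125 -0.001 0.128; 1 -0.0135 0.0195 -0.0015 0.192; 1 -0.0155 0.0275 -0.0015 0.257; 1 -0.0165 0.0355 -0.002 0.321; 1 -0.0155 0.0435 -0.0025 0.385; 1 -0.0135 0.051 -0.003 0.449; 1 -0.01 0.0585 -0.0035 0.513")

```text
clock: 9.48
tcp_pos: [0.6058, -0.0139, 0.2094]
orientation: [-2.688, -1.62, 0.012]
contact_force: [-7.5, -3.4, -2.6]
grip_width: -0.0001
gripper_force: 3.6
```

Call:
play_rows(targets="1 0.0055 0.003 -0.0005 0.064; 1 0.012 0.005 -0.0005 0.128; 1 0.018 0.006 -0.001 0.192; 1 0.0245 0.0065 -0.0015 0.257; 1 0.031 0.0055 -0.0015 0.321; 1 0.037 0.004 -0.002 0.385; 1 0.043 0.002 -0.0025 0.449; 1 0.0485 -0.0015 -0.0025 0.513")

```text
clock: 10.15
tcp_pos: [0.6306, 0.0274, 0.2145]
orientation: [3.01, 0.883, -0.0]
contact_force: [-0.6, -7.5, 3.1]
grip_width: 0.0003
gripper_force: 3.8
```

```bash
python3 - <<'E'
from h import *; from bench import r
o=r.get_obs(); print(o["joints"].round(2),o["tcp_pos"],o["contact_force"])
n="wrist";c=cam(r,n); print(c[3],c[4][:,2]); img=r.grab_frame(n)[:,:,::-1].copy()
q=rect(r,n,img,(.5845,.0228),.2545); cv2.circle(q,(275,275),205,(0,0,255),1); cv2.imwrite("pics/w5.png",np.hstack([cv2.resize(q,(400,400)),cv2.resize(img[:, 120:520],(400,400))]))
E
```

```text
[-0.82  0.56  0.99  1.69 -0.5   1.16 -0.7 ] [0.63061118 0.02742515 0.21446109] [-0.55124651 -7.50490327  3.05459396]
[0.68938496 0.06578356 0.39020618] [-0.23199851 -0.15273472 -0.9606502 ]
```

View pics/w5.png

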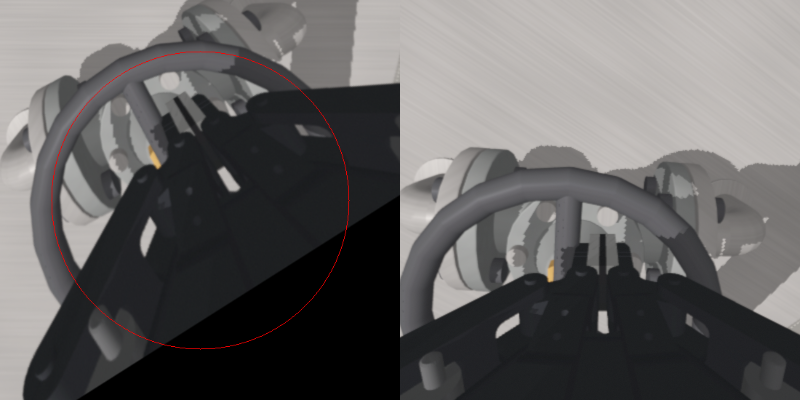

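Spoke is at about 31°, roughly 398° of travel so far, so at least 29° remain. The finger face lies parallel to the spoke. From here I'll co-rotate and creep.

```bash
python3 - <<'E'
from arc import *
y=32.8
rows(726,3,7,yaw=y,spin=3)
for a in range(747,860,4): y+= 21 if a==747 else 4; rows(a,1,4,yaw=y,spin=1)
E
```

```text
747 1 0.0010 -0.0022 -0.0001 -0.052; 1 0.0019 -0.0044 -0.0003 -0.105; 1 0.0027 -0.0067 -0.0004 -0.157; 1 0.0034 -0.0090 -0.0005 -0.209; 1 0.0040 -0.0113 -0.0006 -0.262; 1 0.0044 -0.0137 -0.0008 -0.314; 1 0.0047 -0.0161 -0.0009 -0.367
751 1 0.0004 -0.0007 -0.0000 -0.017; 1 0.0007 -0.0014 -0.0001 -0.035; 1 0.0010 -0.0022 -0.0001 -0.052; 1 0.0013 -0.0029 -0.0002 -0.070
755 1 0.0004 -0.0007 -0.0000 -0.017; 1 0.0007 -0.0014 -0.0001 -0.035; 1 0.0010 -0.0022 -0.0001 -0.052; 1 0.0013 -0.0029 -0.0002 -0.070
759 1 0.0004 -0.0007 -0.0000 -0.017; 1 0.0007 -0.0014 -0.0001 -0.035; 1 0.0010 -0.0022 -0.0001 -0.052; 1 0.0013 -0.0029 -0.0002 -0.070
763 1 0.0004 -0.0007 -0.0000 -0.017; 1 0.0007 -0.0014 -0.0001 -0.035; 1 0.0010 -0.0022 -0.0001 -0.052; 1 0.0013 -0.0029 -0.0002 -0.070
767 1 0.0004 -0.0007 -0.0000 -0.017; 1 0.0007 -0.0014 -0.0001 -0.035; 1 0.0010 -0.0022 -0.0001 -0.052; 1 0.0013 -0.0029 -0.0002 -0.070
771 1 0.0004 -0.0007 -0.0000 -0.017; 1 0.0007 -0.0014 -0.0001 -0.035; 1 0.0010 -0.0022 -0.0001 -0.052; 1 0.0013 -0.0029 -0.0002 -0.070
775 1 0.0004 -0.0007 -0.0000 -0.017; 1 0.0007 -0.0014 -0
[... 2348 characters left out ...]
13 -0.0029 -0.0002 -0.070
847 1 0.0004 -0.0007 -0.0000 -0.017; 1 0.0007 -0.0014 -0.0001 -0.035; 1 0.0010 -0.0022 -0.0001 -0.052; 1 0.0013 -0.0029 -0.0002 -0.070
851 1 0.0004 -0.0007 -0.0000 -0.017; 1 0.0007 -0.0014 -0.0001 -0.035; 1 0.0010 -0.0022 -0.0001 -0.052; 1 0.0013 -0.0029 -0.0002 -0.070
855 1 0.0004 -0.0007 -0.0000 -0.017; 1 0.0007 -0.0014 -0.0001 -0.035; 1 0.0010 -0.0022 -0.0001 -0.052; 1 0.0013 -0.0029 -0.0002 -0.070
859 1 0.0004 -0.0007 -0.0000 -0.017; 1 0.0007 -0.0014 -0.0001 -0.035; 1 0.0010 -0.0022 -0.0001 -0.052; 1 0.0013 -0.0029 -0.0002 -0.070
863 1 0.0004 -0.0007 -0.0000 -0.017; 1 0.0007 -0.0014 -0.0001 -0.035; 1 0.0010 -0.0022 -0.0001 -0.052; 1 0.0013 -0.0029 -0.0002 -0.070
```

Call:
play_rows(targets="1 0.001 -0.002 0 -0.05; 1 0.002 -0.0045 -0.0005 -0.105; 1 0.0025 -0.0065 -0.0005 -0.155; 1 0.0035 -0.009 -0.0005 -0.21; 1 0.004 -0.0115 -0.0005 -0.26; 1 0.0045 -0.0135 -0.001 -0.315; 1 0.0045 -0.016 -0.001 -0.365; 1 0.0045 -0.016 -0.001 -0.365")

```text
clock: 10.87
tcp_pos: [0.6266, 0.0459, 0.2154]
orientation: [2.796, 1.427, 0.003]
contact_force: [2.1, -4.4, 0.7]
grip_width: 0.0002
gripper_force: 2.6
```

Call:
play_rows(targets="1 0.0005 -0.0007 0 -0.018; 1 0.0007 -0.0014 0 -0.035; 1 0.001 -0.0022 0 -0.052; 1 0.0013 -0.0029 -0.0002 -0.07; 1 0.0013 -0.0029 -0.0002 -0.07")

```text
clock: 11.28
tcp_pos: [0.6252, 0.0486, 0.2155]
orientation: [2.746, 1.52, 0.003]
contact_force: [3.4, -4.1, 0.8]
grip_width: 0.0001
gripper_force: 2.6
```

Call:
play_rows(targets="1 0.0004 -0.0009 0 -0.022; 1 0.0008 -0.0018 0 -0.044; 1 0.0012 -0.0027 0 -0.065; 1 0.0015 -0.0036 -0.0002 -0.087; 1 0.0015 -0.0036 -0.0002 -0.087")

```text
clock: 11.7
tcp_pos: [0.6231, 0.052, 0.2157]
orientation: [2.677, 1.638, 0.004]
contact_force: [4.5, -3.8, -0.3]
grip_width: 0.0
gripper_force: 2.5
```

```bash
cat > f.py <<'E'
from h import *; from bench import r
o=r.get_obs(); t=o["tcp_pos"]; d=t[:2]-[.5845,.0228]; F=o["contact_force"]; w=o["orientation"]
yaw=2*np.arctan2(w[1],w[0]); tx=np.array([np.cos(yaw),np.sin(yaw)]); ty=np.array([np.sin(yaw),-np.cos(yaw)])
print(round(o["clock"],2),"ang",np.degrees(np.arctan2(d[1],d[0])).round(2),"rad",np.hypot(*d).round(4),"yaw",np.degrees(yaw).round(1)%360,"F face",(F[:2]@ty).round(2),"along",(F[:2]@tx).round(2),"z",F[2].round(2),"j7",o["joints"][6].round(2),"tz",t[2].round(4))
E
python3 f.py
```

```text
11.7 ang 37.13 rad 0.0484 yaw 62.9 F face 5.73 along -1.3 z -0.26 j7 -0.29 tz 0.2157
```

Call:
play_rows(targets="1 0.0004 -0.0009 0 -0.022; 1 0.0008 -0.0018 0 -0.044; 1 0.0012 -0.0027 0 -0.065; 1 0.0015 -0.0036 -0.0002 -0.087; 1 0.0015 -0.0036 -0.0002 -0.087")

```text
clock: 12.12
tcp_pos: [0.6206, 0.0553, 0.2159]
orientation: [2.604, 1.754, 0.004]
contact_force: [3.5, -3.2, -0.0]
grip_width: 0.0001
gripper_force: 2.5
```

Call:
play_rows(targets="1 0.0004 -0.0009 0 -0.022; 1 0.0008 -0.0018 0 -0.044; 1 0.0012 -0.0027 0 -0.065; 1 0.0015 -0.0036 -0.0002 -0.087; 1 0.0015 -0.0036 -0.0002 -0.087")

```text
clock: 12.53
tcp_pos: [0.618, 0.0583, 0.2161]
orientation: [2.525, 1.865, 0.004]
contact_force: [4.3, -2.2, -0.2]
grip_width: -0.0001
gripper_force: 2.4
```

Call:
play_rows(targets="1 0.0004 -0.0009 0 -0.022; 1 0.0008 -0.0018 0 -0.044; 1 0.0012 -0.0027 0 -0.065; 1 0.0015 -0.0036 -0.0002 -0.087; 1 0.0015 -0.0036 -0.0002 -0.087")

```text
clock: 12.95
tcp_pos: [0.6151, 0.0611, 0.2164]
orientation: [2.441, 1.974, 0.005]
contact_force: [4.4, -2.5, 0.2]
grip_width: -0.0001
gripper_force: 2.4
```

Call:
play_rows(targets="1 0.0002 -0.0009 0 -0.022; 1 0.0004 -0.0018 0 -0.044; 1 0.0006 -0.0027 0 -0.065; 1 0.0008 -0.0036 -0.0002 -0.087; 1 0.0008 -0.0036 -0.0002 -0.087")

```text
clock: 13.37
tcp_pos: [0.6119, 0.0635, 0.2166]
orientation: [2.353, 2.079, 0.006]
contact_force: [5.2, 0.5, 0.3]
grip_width: -0.0006
gripper_force: 2.4
```

Call:
play_rows(targets="1 0.0003 -0.0009 0 -0.022; 1 0.0006 -0.0018 0 -0.044; 1 0.0009 -0.0027 0 -0.065; 1 0.001 -0.0036 -0.0002 -0.087; 1 0.001 -0.0036 -0.0002 -0.087")

```text
clock: 13.78
tcp_pos: [0.6087, 0.0656, 0.2169]
orientation: [2.259, 2.18, 0.007]
contact_force: [5.9, 0.3, -0.7]
grip_width: 0.0004
gripper_force: 2.5
```

Call:
play_rows(targets="1 0.0003 -0.0009 0 -0.022; 1 0.0006 -0.0018 0 -0.044; 1 0.0009 -0.0027 0 -0.065; 1 0.001 -0.0036 -0.0002 -0.087; 1 0.001 -0.0036 -0.0002 -0.087")

```text
clock: 14.2
tcp_pos: [0.6058, 0.0671, 0.2173]
orientation: [2.162, 2.276, 0.009]
contact_force: [7.9, 0.8, -0.9]
grip_width: -0.0001
gripper_force: 3.2
```

```bash
python3 f.py
```

```text
14.2 ang 64.36 rad 0.0491 yaw 92.9 F face 7.92 along 0.36 z -0.85 j7 0.13 tz 0.2173
```

Call:
play_rows(targets="1 0.0002 -0.0007 0 -0.015; 1 0.0004 -0.0014 0 -0.03; 1 0.0004 -0.0014 0 -0.03; 1 0.0004 -0.0014 0 -0.03")

```text
clock: 14.53
tcp_pos: [0.6048, 0.0677, 0.2174]
orientation: [2.128, 2.306, 0.01]
contact_force: [9.5, 3.2, -1.1]
grip_width: -0.0002
gripper_force: 3.6
```

```bash
python3 f.py
```

```text
14.53 ang 65.7 rad 0.0492 yaw 94.6 F face 9.69 along 2.43 z -1.08 j7 0.15 tz 0.2174
```

Call:
play_rows(targets="1 0.0002 -0.0006 0 -0.012; 1 0.0003 -0.0012 0 -0.024; 1 0.0003 -0.0012 0 -0.024; 1 0.0003 -0.0012 0 -0.024")

```text
clock: 14.87
tcp_pos: [0.6039, 0.068, 0.2175]
orientation: [2.1, 2.331, 0.011]
contact_force: [10.3, 3.4, -0.9]
grip_width: -0.0001
gripper_force: 4.0
```

```bash
python3 f.py
```

```text
14.87 ang 66.77 rad 0.0491 yaw 96.0 F face 10.55 along 2.28 z -0.85 j7 0.17 tz 0.2175
```

Snug: 10.5 N against about 5.5 N free. Now I'll cross the gap to the trailing spoke for the clockwise ease-back.

```bash
python3 - <<'E'
from arc import *
rows(66.8,-7,8,zr=0,start=(.6037,.0682),yaw=96,spin=-4.1)
rows(10.8,-2,4,zr=0,yaw=63.2)
print("co"); rows(2.8,-2,5,yaw=63.2,spin=-2)
E
```

```text
10.799999999999997 1 -0.0060 0.0033 0.0000 0.072; 1 -0.0096 0.0076 0.0000 0.143; 1 -0.0137 0.0115 0.0000 0.215; 1 -0.0182 0.0148 0.0000 0.286; 1 -0.0231 0.0176 0.0000 0.358; 1 -0.0283 0.0197 0.0000 0.429; 1 -0.0337 0.0212 0.0000 0.501; 1 -0.0393 0.0220 0.0000 0.572
2.8000000000000007 1 -0.0013 0.0010 0.0000 -0.000; 1 -0.0026 0.0019 0.0000 -0.000; 1 -0.0040 0.0027 0.0000 -0.000; 1 -0.0053 0.0036 0.0000 -0.000
co
-7.2 1 -0.0014 0.0008 0.0001 0.035; 1 -0.0028 0.0015 0.0002 0.070; 1 -0.0043 0.0022 0.0003 0.105; 1 -0.0058 0.0028 0.0003 0.140; 1 -0.0073 0.0033 0.0004 0.175
```

Call:
play_rows(targets="1 -0.005 0.0035 0 0.05; 1 -0.0095 0.0075 0 0.14; 1 -0.0135 0.0115 0 0.215; 1 -0.018 0.015 0 0.285; 1 -0.023 0.0175 0 0.36; 1 -0.0285 0.0195 0 0.43; 1 -0.0335 0.021 0 0.5; 1 -0.0395 0.022 0 0.575")

```text
clock: 15.53
tcp_pos: [0.6263, 0.0296, 0.216]
orientation: [-2.68, -1.637, -0.0]
contact_force: [0.4, -0.4, 0.2]
grip_width: 0.0003
gripper_force: 0.0
```

Call:
play_rows(targets="1 -0.0013 0.001 0 0; 1 -0.0026 0.002 0 0; 1 -0.004 0.0027 0 0; 1 -0.0053 0.0035 0 0; 1 -0.0053 0.0035 0 0")

```text
clock: 15.95
tcp_pos: [0.6269, 0.0224, 0.2163]
orientation: [-2.678, -1.643, -0.0]
contact_force: [-0.1, -0.2, 1.0]
grip_width: 0.0004
gripper_force: 0.0
```

```bash
python3 f.py
```

```text
15.95 ang -0.51 rad 0.0424 yaw 63.10000000000002 F face 0.02 along -0.26 z 1.0 j7 -0.24 tz 0.2163
```

```bash
python3 - <<'E'
from h import *; from bench import r; from arc import rows
out=[]
for n in("wrist","scene"):
    img=r.grab_frame(n)[:,:,::-1].copy()
    q=rect(r,n,img,(.5845,.0228),.2572); cv2.circle(q,(275,275),205,(0,0,255),1); cv2.line(q,(275,0),(275,549),(0,0,255),1);cv2.line(q,(0,275),(549,275),(0,0,255),1); out.append(cv2.resize(q,(400,400)))
cv2.imwrite("pics/w6.png",np.hstack(out))
rows(-.5,-1.5,6,zr=0,start=(.627,.0224),yaw=63.1)
E
```

```text
-9.5 1 0.0005 0.0036 -0.0000 -0.000; 1 -0.0006 0.0041 -0.0000 -0.000; 1 -0.0017 0.0046 -0.0000 -0.000; 1 -0.0028 0.0050 -0.0000 -0.000; 1 -0.0040 0.0054 -0.0000 -0.000; 1 -0.0051 0.0058 -0.0000 -0.000
```

View pics/w6.png

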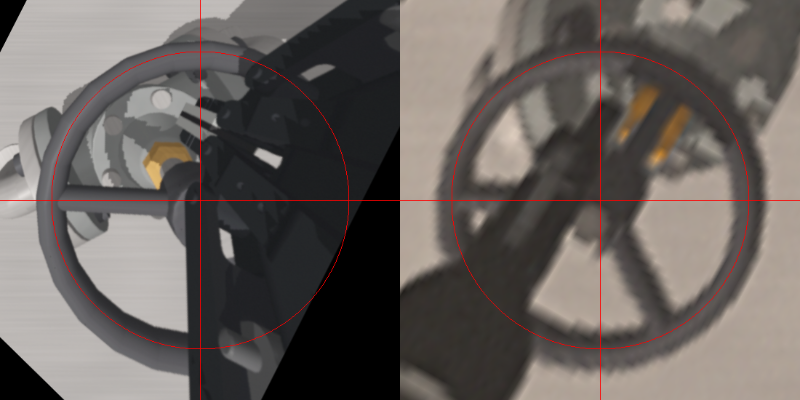

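The two rectified views put the spokes at about 87°, 207° and -33° (left spoke at (65,195); the other at (665,315)). Target after the ease-back: about -3°, 117° and 237°.

Call:
play_rows(targets="1 0.0005 0.0035 0 0.017; 1 -0.0005 0.004 0 0.035; 1 -0.0015 0.0045 0 0.052; 1 -0.003 0.005 0 0.07; 1 -0.004 0.0055 0 0.087; 1 -0.005 0.006 0 0.105; 1 -0.005 0.006 0 0.105")

```text
clock: 16.63
tcp_pos: [0.63, 0.0149, 0.2162]
orientation: [2.762, 1.496, -0.0]
contact_force: [-0.3, 0.6, -0.9]
grip_width: -0.0
gripper_force: 0.0
```

```bash
python3 f.py; python3 - <<'E'
from arc import rows
a=-9.5;y=57
for k in range(4): rows(a,-3,8 if k<3 else 6,yaw=y,spin=-3); a-=24;y-=24
E
```

```text
16.63 ang -9.89 rad 0.0462 yaw 56.9 F face -0.54 along 0.33 z -0.86 j7 -0.32 tz 0.2162
-33.5 1 -0.0022 0.0009 0.0001 0.052; 1 -0.0045 0.0017 0.0003 0.105; 1 -0.0068 0.0024 0.0004 0.157; 1 -0.0092 0.0029 0.0005 0.209; 1 -0.0115 0.0033 0.0006 0.262; 1 -0.0139 0.0036 0.0008 0.314; 1 -0.0163 0.0038 0.0009 0.367; 1 -0.0187 0.0038 0.0010 0.419
-57.5 1 -0.0022 0.0009 0.0001 0.052; 1 -0.0045 0.0017 0.0003 0.105; 1 -0.0068 0.0024 0.0004 0.157; 1 -0.0092 0.0029 0.0005 0.209; 1 -0.0115 0.0033 0.0006 0.262; 1 -0.0139 0.0036 0.0008 0.314; 1 -0.0163 0.0038 0.0009 0.367; 1 -0.0187 0.0038 0.0010 0.419
-81.5 1 -0.0022 0.0009 0.0001 0.052; 1 -0.0045 0.0017 0.0003 0.105; 1 -0.0068 0.0024 0.0004 0.157; 1 -0.0092 0.0029 0.0005 0.209; 1 -0.0115 0.0033 0.0006 0.262; 1 -0.0139 0.0036 0.0008 0.314; 1 -0.0163 0.0038 0.0009 0.367; 1 -0.0187 0.0038 0.0010 0.419
-99.5 1 -0.0022 0.0009 0.0001 0.052; 1 -0.0045 0.0017 0.0003 0.105; 1 -0.0068 0.0024 0.0004 0.157; 1 -0.0092 0.0029 0.0005 0.209; 1 -0.0115 0.0033 0.0006 0.262; 1 -0.0139 0.0036 0.0008 0.314
```

Call:
play_rows(targets="1 -0.0022 0.0009 0 0.05; 1 -0.0045 0.0017 0.0003 0.105; 1 -0.0045 0.0017 0.0003 0.105")

```text
clock: 16.88
tcp_pos: [0.6293, 0.0108, 0.216]
orientation: [-2.837, -1.349, -0.001]
contact_force: [-0.3, 1.9, 0.7]
grip_width: -0.0001
gripper_force: 0.7
```

Call:
play_rows(targets="1 -0.0022 0.0009 0 0.05; 1 -0.0045 0.0017 0.0003 0.105; 1 -0.0068 0.0024 0.0004 0.155; 1 -0.0092 0.0029 0.0005 0.21; 1 -0.0115 0.0033 0.0006 0.26; 1 -0.0139 0.0036 0.0008 0.315; 1 -0.0163 0.0038 0.0009 0.365; 1 -0.0187 0.0038 0.001 0.42")

```text
clock: 17.55
tcp_pos: [0.622, -0.0055, 0.2153]
orientation: [3.055, 0.732, 0.006]
contact_force: [5.0, 1.4, -1.1]
grip_width: 0.0
gripper_force: 2.5
```

```bash
python3 f.py
```

```text
17.55 ang -37.0 rad 0.047 yaw 27.0 F face 1.0 along 5.06 z -1.12 j7 -0.73 tz 0.2153
```

Call:
play_rows(targets="1 -0.0022 0.0009 0 0.05; 1 -0.0045 0.0017 0.0003 0.105; 1 -0.0068 0.0024 0.0004 0.155; 1 -0.0092 0.0029 0.0005 0.21; 1 -0.0115 0.0033 0.0006 0.26; 1 -0.0139 0.0036 0.0008 0.315; 1 -0.0163 0.0038 0.0009 0.365; 1 -0.0187 0.0038 0.001 0.42")

```text
clock: 18.22
tcp_pos: [0.607, -0.0188, 0.2144]
orientation: [3.139, 0.078, 0.006]
contact_force: [6.3, -2.5, -2.2]
grip_width: 0.0
gripper_force: 2.6
```

Call:
play_rows(targets="1 -0.0022 0.0009 0 0.05; 1 -0.0045 0.0017 0.0003 0.105; 1 -0.0068 0.0024 0.0004 0.155; 1 -0.0092 0.0029 0.0005 0.21; 1 -0.0115 0.0033 0.0006 0.26; 1 -0.0139 0.0036 0.0008 0.315; 1 -0.0163 0.0038 0.0009 0.365; 1 -0.0187 0.0038 0.001 0.42")

```text
clock: 18.88
tcp_pos: [0.5881, -0.0248, 0.2136]
orientation: [3.085, -0.58, 0.006]
contact_force: [4.6, -4.2, -1.3]
grip_width: 0.0002
gripper_force: 2.6
```

```bash
python3 f.py
```

```text
18.88 ang -85.72 rad 0.0477 yaw 338.7 F face 2.21 along 5.84 z -1.3 j7 -1.39 tz 0.2136
```

Contact began near -15°, so the finger needs to reach about -105°. I'll move 18° more from the commanded -87.5°, then look.

Call:
play_rows(targets="1 -0.0022 0.0009 0 0.05; 1 -0.0045 0.0017 0.0003 0.105; 1 -0.0068 0.0024 0.0004 0.155; 1 -0.0092 0.0029 0.0005 0.21; 1 -0.0115 0.0033 0.0006 0.26; 1 -0.0139 0.0036 0.0008 0.315; 1 -0.0139 0.0036 0.0008 0.315")

```text
clock: 19.47
tcp_pos: [0.5729, -0.0231, 0.2126]
orientation: [2.956, -1.058, 0.004]
contact_force: [1.4, -3.5, 1.2]
grip_width: -0.0002
gripper_force: 1.8
```

```bash
python3 f.py; python3 - <<'E'
from h import *; from bench import r; from arc import rows
out=[]
for n in("wrist","scene"):
    img=r.grab_frame(n)[:,:,::-1].copy()
    q=rect(r,n,img,(.5845,.0228),.2535); cv2.circle(q,(275,275),205,(0,0,255),1); cv2.line(q,(275,0),(275,549),(0,0,255),1);cv2.line(q,(0,275),(549,275),(0,0,255),1); out.append(cv2.resize(q,(400,400)))
cv2.imwrite("pics/w7.png",np.hstack(out))
E
```

```text
19.47 ang -104.23 rad 0.0473 yaw 320.6 F face 1.84 along 3.35 z 1.22 j7 -1.64 tz 0.2126
```

View pics/w7.png

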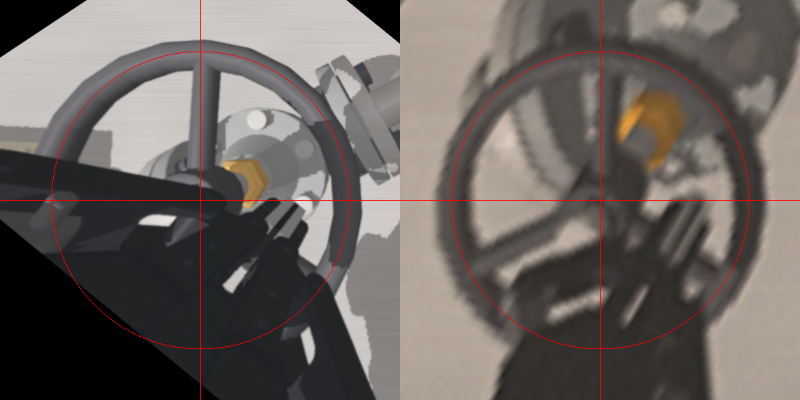

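The spoke that was at 87° now lies at about -3° ((207,60) left, (612,70) right), which is a 90° ease-back. Now I'll step off the spoke and lift straight out.

Call:
play_rows(targets="1 0.004 -0.0015 0 0; 1 0.009 -0.003 0 0; 1 0.009 -0.003 0 0; 1 0.009 -0.003 -0.02 0; 1 0.009 -0.003 -0.05 0; 1 0.009 -0.003 -0.085 0; 1 0.009 -0.003 -0.12 0; 1 0.009 -0.003 -0.15 0")

```text
clock: 20.23
tcp_pos: [0.5814, -0.0246, 0.3641]
orientation: [-2.959, 1.055, -0.0]
contact_force: [1.2, 0.3, 0.6]
grip_width: 0.0001
gripper_force: 0.0
```

Call:
play_rows(targets="1 0 0 -0.03 0; 1 0 0 -0.03 0; 1 0 0 -0.03 0; 1 0 0 -0.03 0")

```text
clock: 20.57
tcp_pos: [0.5811, -0.0241, 0.3912]
orientation: [-2.959, 1.054, 0.002]
contact_force: [0.9, -0.5, -0.6]
grip_width: -0.0
gripper_force: 0.0
```

```bash
python3 f.py; python3 -c "
from bench import r
print(r.hand_in())"
```

```text
20.57 ang -94.13 rad 0.047 yaw 320.8 F face -0.13 along 1.02 z -0.63 j7 -1.83 tz 0.3912
the job is handed in; nothing more can be done
None
```

The job is handed in at about 20.6 s: I opened the valve until the stem came up snug (about 5 N over free turning), eased it back about 90° clockwise, and lifted the hand clear without touching the trays, desserts or tub.

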